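# Fit a keyed washer onto a shaft in the bench vise

### The arm

A 6-joint arm with a two-finger parallel gripper is mounted at the origin on the work surface. World frame = base frame: x ahead of the robot, y to its left, z up, the work surface at z = 0. Lengths are in m, angles in rad, forces in N, time in s.
With the tool pointing down it reaches from about 0.25 to 0.775 m from the base axis. Payload 4 kg.
Tool frame: the origin (TCP) lies at the very end of the fingers, on their centre line; the grasp point (between the pads) lies arm.tcp_to_grasp behind it (arm.tcp_to_grasp is the distance from the TCP to the grasp point, in m); z points along the fingers, y is the line along which they close (so a half turn about z gives the same grasp; the last joint's range is limited). The gripper opens to 94 mm and grips with 3 to 60 N. Pads are 16 mm wide; open, the fingers measure 119 mm over their backs; the gripper's body (75 mm by 177 mm) begins 78 mm behind the grasp point.
Start: joints at [-0.103, 0.087, 1.371, -0, 1.684, -0.103], TCP at [0.55, -0, 0.206] pointing down, gripper open.
Joint ranges: [-3.1, 3.1], [-0.76, 2.03], [0.27, 2.55], [-1.08, 4.22], [0.17, 2.65], [-2.57, 2.57]. Speed limits (rad/s): [2.79, 2.79, 3.14, 3.14, 3.14, 3.14].

### API

Orientations are given as a unit quaternion [w, x, y, z].
In Python, from workcell import arm, grab_frame, camera_model gives the robot as it stands. The module is installed in compiled form; this text tells all that it offers.
- The arm moves only by the shell command python3 -m jog 'ROWS' [OPENING]. ROWS is JSON, a list of rows, each a list of 4 numbers: the shift along the tool's x, y, z in m, then the turn about the tool's z in degrees. In form: [[tx, ty, tz, twist], ...]. A call has 1 to 20 rows; each row is the pose to reach, as a shift and turn from the pose commanded when the call began, along the tool's axes at that moment; what a row does not reach only later rows make up. A row lasts 1/10 s, in which the tool goes at most 50 mm and 8.59 degrees, less where a joint would pass 70% of its speed; a pose out of reach is approached as far as the arm can. A call with a gripper value outside its range is refused whole. OPENING is the closure, from 0 (fully open) to 1 (shut), set as the call begins (- or left out, the last holds). The fingers move at their own pace and stop on an object; the grip force is fixed at half the most. Time passes only in rows, so rows that repeat a pose let the fingers close. It gives the time, the measured TCP pose, the force, the opening and the grip force at its end, in the units of the state.
- arm.get_obs(): the state, without advancing time (a new reading comes with each control period).
- grab_frame(name): name is "scene" or "side" or "wrist"; returns the picture (420x560x3 uint8, red, green, blue); there is no depth.
- camera_model(name): a dict with "fx", "fy", "cx", "cy" (pixels), "R" (3x3) and "t" (3): a world point X has camera coordinates R X + t; the wrist camera has in their place "T_tool_cam" (4x4, takes a point from camera to tool coordinates, whose origin is the TCP and whose axes are the flange's). Camera axes: x right, y down, z forward; pixel columns grow to the right and rows downward; lengths in m; the calibration is good to about 2 mm. A picture is of the moment at which its call begins: read the wrist's pose just before it. camera_model takes no time and is no camera call.
- arm.sign_off(): hands the job in; it is judged then, once.
The state is a dict: "clock": time; "joint_pos": joint angles; "qvel": joint speeds; "joint_torque": joint torques, N m; "eef_pos": TCP position; "ee_rot": TCP orientation; "wrist_force": force on the tool from outside, world axes, zero at the start; "moment": the same for the moment, N m; "width": opening from 0.0 (shut) to 1.0 (fully open); "grasp_force": force on a finger pad.
Only numpy, scipy, OpenCV 4.12 (cv2) and the standard library are available. Lean on these libraries where they do the work, as an engineer would, in place of code of your own. Each camera call takes 0.05 s, during which the arm holds its last target. There are 200 camera calls.

### The job

Pick up the keyed washer from the bench and slip it over the nose of the shaft that stands in the vise. Turn it, pressing only lightly, until its tab drops into the shaft's keyway, then bring it fully home, flat against the shoulder, and let go. Never force the tab, and leave the bench's other things where they lie.

Things in the scene. Friction and masses are not known exactly. Their poses are not given: they have to be found in the camera images.
- washer: Keyed washer, yellow zinc-plated steel disc, 56 mm across, 10 mm thick, bore 27 mm, about 0.15 kg, lying flat on the bench. One tab, 6 mm wide and as thick as the washer, stands inwards from the bore and ends 9 mm from the centre. Origin: centre of the bore at half thickness; +x points to the tab, z along the axis. Grip it across the rim, anywhere round.
- vise: Blue cast-iron machine vise fixed to the bench; jaws 100 mm wide, tops 80 mm above the bench; screw and handle on its -y side (to 0.24 m). It holds a bright, lightly oiled steel shaft upright, which does not turn. Origin: on the shaft's axis, on the bench; z up. Tab and keyway are damaged if the washer is pressed or twisted against shaft or vise with more than 40 N.
- seat (a point): Centre of the shaft's shoulder, 105 mm above the bench, on the shaft's axis; axes as the vise's. Below it the shaft is 38 mm thick; above it, up to the step, 25 mm (the seat: 1 mm of play all round in the washer's bore). The washer is home when its underside lies flat here, its origin 5 mm above this point.
- step (a point): Top of the 25 mm seat, 20 mm above the shoulder, small chamfer. One keyway, 8 mm wide, 4 mm deep (1 mm play each side of the tab), runs from here down to the shoulder. It faces the vise's -x, give or take up to 35 degrees; the true angle is not reported: see the dark slot from above or feel for it. Off the keyway, the tab rests here and the washer cannot go down.
- nose (a point): Top of the shaft's nose, 15 mm thick, rising 22 mm above the step; the washer passes over it freely at any angle. Its axes are the vise's.
- bushing: Bystander: plain copper-coloured bushing standing on the bench, 32 mm across, 30 mm high. Origin: centre of its underside. It may stand nearer or farther than the washer.
- pawl: Bystander: dark flat stamped pawl, about 80 mm long, 5 mm thick, lying on the bench. Origin: middle of its underside.
- file: Bystander: flat file with a red handle, about 280 mm long and 28 mm high, lying beyond the vise. Origin: near its middle, on the bench; it lies along its x.
- basket: Bystander: steel wire basket of stamped parts, 200 x 150 mm, 120 mm high, its bail handle to 192 mm. Origin: centre of its underside.
Things that resemble listed ones, but are neither listed nor needed, are in the scene too. There is more than one size of the washer; the job needs the middle-sized.

How it is judged:
At the end, for the whole second after the job is handed in: The keyed washer lies home on the shaft's shoulder with its tab in the keyway: its underside within 1.5 mm of the shoulder, its centre within 3 mm of the shaft's axis, flat within 3 degrees, at rest and let go (z of washer in the frame of seat between 0.003 and 0.0065 m and horizontal distance between washer and seat below 0.003 m and angle between the z axis of washer and the z axis of seat, either way round below 0.05 rad and linear speed of washer below 0.01 m/s); the robot touches nothing.
It fails at once if the washer is pressed, knocked or twisted against the shaft or vise with more than 40 N (contact force between washer and vise above 40 N).
It fails at once if the bushing, the stamped pawl, the file or the basket is moved by more than 15 mm (distance of any of bushing, pawl, file, basket from where it was at the start of the episode above 0.015 m).
It also fails if it takes over 61 s, if anything falls off the work surface, if the arm or the gripper's body presses on something with over 40 N, if the wrist force passes 120 N, or if a joint passes its speed limit or range.

## Working session

There is one attempt and no reset: what is moved stays moved. The work goes in short steps, Python scripts to look and compute and a shell command to move; the robot and the scene stay as the last step left them, time stands still between calls to the robot, and variables do not carry over. Pictures are saved under pics/ and viewed, at most 10 in all, crops included, and the job is handed in when it is done.

```bash
mkdir -p pics; python3 - <<'E'
from workcell import arm, grab_frame, camera_model
import cv2,numpy as np
o=arm.get_obs();print(o)
np.set_printoptions(precision=4,suppress=True)
for n in("scene","side","wrist"):
    f=grab_frame(n);cv2.imwrite(f"pics/{n}0.png",f[:,:,::-1]);print(n,camera_model(n))
E
```

```text
{'clock': 0.0, 'joint_pos': array([-1.03094046e-01,  8.79626876e-02,  1.37221198e+00, -5.15476075e-05,
        1.68360502e+00, -1.03095257e-01]), 'qvel': array([-0.00103092, -0.00095363, -0.00064645, -0.00023355, -0.00034754,
        0.0007096 ]), 'joint_torque': array([ 1.28542815e-03, -3.40182602e+01, -3.02423716e+01,  7.18220207e-02,
        3.29729996e-02, -1.13141955e-04]), 'eef_pos': array([5.49460534e-01, 3.64136469e-05, 2.04321428e-01]), 'ee_rot': array([-0.00083255,  0.70710796,  0.70710475, -0.00070943]), 'wrist_force': array([-0.83163403, -0.22604531,  0.311536  ]), 'moment': array([-0.01499012, -0.00124363,  0.01064618]), 'grasp_force': 0.0, 'width': 0.9958036801274521}
scene {'fx': 422.8793672781606, 'fy': 422.8793672781606, 'cx': 277.7142560078441, 'cy': 207.01951228126467, 'R': array([[-0.1745,  0.9845, -0.0155],
       [ 0.8083,  0.1342, -0.5733],
       [-0.5624, -0.1126, -0.8192]]), 't': array([-0.0246, -0.4382,  1.337 ])}
side {'fx': 498.9082670542447, 'fy': 498.9082670542447, 'cx': 275.41316435094933, 'cy': 205.5173494096551, 'R': array([[ 0.9052, -0.4245,  0.0209],
       [-0.2113, -0.4921, -0.8445],
       [ 0.3688,  0.76  , -0.5352]]), 't': array([-0.4803,  0.3013,  0.748 ])}
wrist {'fx': 301.7632629382119, 'fy': 301.7632629382119, 'cx': 271.3551685239506, 'cy': 207.34293194433704, 'T_tool_cam': array([[ 0.0008, -0.9669, -0.2551,  0.0737],
       [ 1.    ,  0.0008,  0.0001,  0.0016],
       [ 0.0001, -0.2551,  0.9669, -0.1794],
       [ 0.    ,  0.    ,  0.    ,  1.    ]])}
```

View pics/scene0.png

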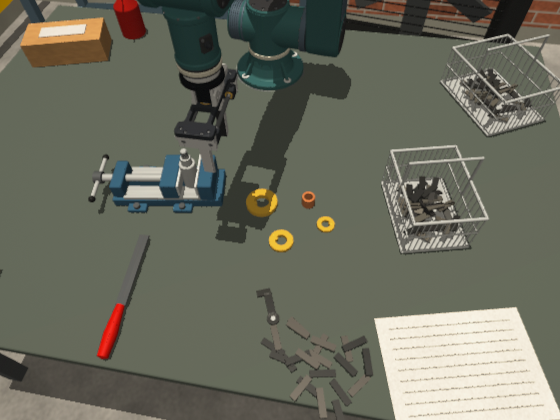

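View pics/wrist0.png

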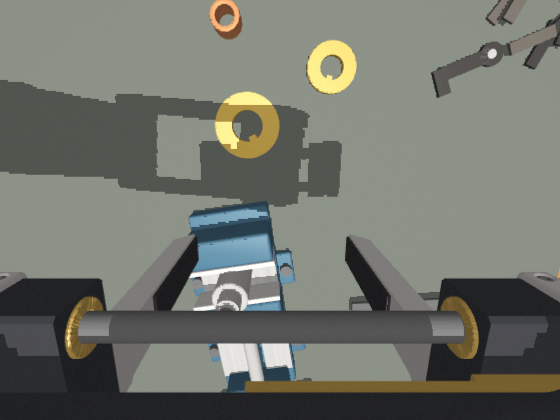

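Wrist view: large washer (247,125), middle (331,67), copper bushing (226,15), shaft nose ring (230,297). In the scene view there are three yellow washers, at (262,203), (281,240) and (326,224). I'll measure their diameters by casting rays.

```bash
cat > h.py <<'E'
from workcell import arm, grab_frame, camera_model
import cv2,numpy as np
from scipy.spatial.transform import Rotation as Ro
np.set_printoptions(precision=4,suppress=True)
def cam(n,o=None):
    m=camera_model(n);K=[m[k] for k in("fx","fy","cx","cy")]
    if n!="wrist": R=m["R"].T; return K,R,-R@m["t"]
    q=o["ee_rot"];W=Ro.from_quat([q[1],q[2],q[3],q[0]]).as_matrix();T=m["T_tool_cam"]
    return K,W@T[:3,:3],W@T[:3,3]+o["eef_pos"]
def ray(c,p,z):
    K,R,C=c;p=np.atleast_2d(p).astype(float)
    d=np.c_[(p[:,0]-K[2])/K[0],(p[:,1]-K[3])/K[1],np.ones(len(p))]@R.T
    return C+d*((z-C[2])/d[:,2])[:,None]
def proj(c,X):
    K,R,C=c;v=(np.atleast_2d(X)-C)@R
    return np.c_[K[0]*v[:,0]/v[:,2]+K[2],K[1]*v[:,1]/v[:,2]+K[3]]
def yellow(f,minA=60):
    h=cv2.cvtColor(f,cv2.COLOR_RGB2HSV)
    m=cv2.inRange(h,(20,130,60),(33,255,255))
    cs,_=cv2.findContours(m,cv2.RETR_EXTERNAL,cv2.CHAIN_APPROX_NONE)
    return m,[c[:,0] for c in cs if cv2.contourArea(c)>minA]
E
python3 - <<'E'
from h import *
o=arm.get_obs()
for n in("scene","side","wrist"):
    f=cv2.imread(f"pics/{n}0.png")[:,:,::-1].copy()
    m,cs=yellow(f);c=cam(n,o)
    for k in cs:
        X=ray(c,k,.010)[:,:2]
        (a,b),r=cv2.minEnclosingCircle(X.astype(np.float32));print(n,k.mean(0),a,b,"d",2*r)
f=cv2.imread("pics/scene0.png");g=cv2.resize(f[175:255,80:350],None,fx=2.9,fy=2.9,interpolation=2)
s=cv2.imread("pics/side0.png");s=cv2.resize(s,(452,339))
w=cv2.imread("pics/wrist0.png");w=cv2.resize(w[270:350,180:295],(345,240),interpolation=2)
w2=cv2.resize(cv2.imread("pics/wrist0.png")[30:105,290:375],(345,305),interpolation=2)
v=np.zeros((600,800,3),np.uint8);v[:232,:783]=g;v[240:579,:452]=s;v[236:476,455:]=w;v[480:,455:]=cv2.resize(w2,(136,120))[:, :].repeat(1,0) if 0 else cv2.copyMakeBorder(cv2.resize(w2,(136,120)),0,0,0,209,0)
cv2.imwrite("pics/m1.png",v)
E
```

```text
scene [280.8636 240.3788] 0.618800699710846 0.14199770987033844 d 0.06027695909142494
scene [325.2766 223.7234] 0.5578632354736328 0.23635099828243256 d 0.04587892070412636
scene [261.4524 202.1905] 0.5207921266555786 0.07761716097593307 d 0.08501014113426208
scene [4. 4.] -0.19512316584587097 -1.0398625135421753 d 0.08842671662569046
side [254.3571 279.    ] 0.5188890099525452 0.07716497778892517 d 0.08817702531814575
side [283.6406 249.4219] 0.6151628494262695 0.14019553363323212 d 0.06571909785270691
side [240.6364 232.8864] 0.5521270036697388 0.23317950963974 d 0.04843447357416153
side [38.6784 89.2627] 0.19206517934799194 1.629390835762024 d 1.5960748195648193
wrist [403.6309 385.2787] 0.749477744102478 -0.31159573793411255 d 0.47740674018859863
wrist [462.1429 326.9543] 0.8195881843566895 -0.2046191692352295 d 0.11073257029056549
wrist [ 80.5698 327.4246] 0.28025829792022705 -0.20495322346687317 d 0.11210563778877258
wrist [246.3529 127.951 ] 0.5215297937393188 0.07597909867763519 d 0.07647237926721573
```

View pics/m1.png

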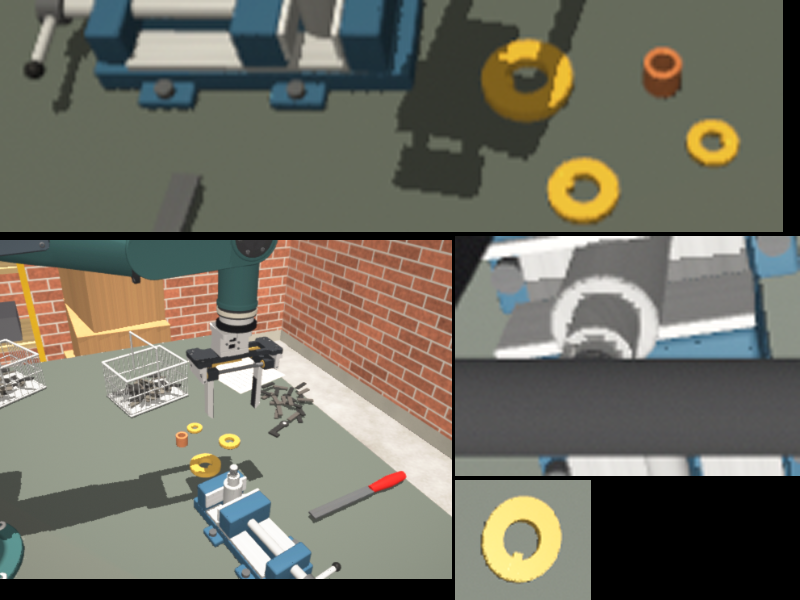

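View pics/side0.png

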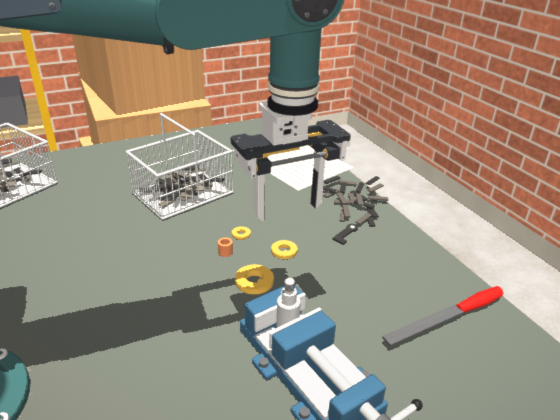

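The middle washer is the one at scene (281,240), measuring about 58 mm against 80 and 45 mm for the others. Its tab points to world −y, and it sits near (0.617, 0.141). The enlarged crop shows the tab. Moving above it.

```bash
python3 -m jog '[[0.035,0.017,0,0],[0.07,0.034,0,0],[0.105,0.051,0.01,0],[0.142,0.069,0.04,0],[0.142,0.069,0.06,0],[0.142,0.069,0.06,0],[0.142,0.069,0.06,0]]' 0; python3 - <<'E'
from h import *
print(arm.tcp_to_grasp)
o=arm.get_obs();f=grab_frame("wrist");cv2.imwrite("pics/w1.png",f[:,:,::-1])
print(o["eef_pos"],o["ee_rot"],o["joint_pos"])
m,cs=yellow(f,800);c=cam("wrist",o)
for k in cs:
    X=ray(c,k,.010)[:,:2];(a,b),r=cv2.minEnclosingCircle(X.astype(np.float32));print(k.mean(0),a,b,"d",2*r)
g=grab_frame("scene");s=grab_frame("side")
cv2.imwrite("pics/s1.png",g[:,:,::-1]);cv2.imwrite("pics/sd1.png",s[:,:,::-1])
v=np.zeros((600,800,3),np.uint8);v[:300,:400]=cv2.resize(f,(400,300))[:,:,::-1]
v[:300,400:]=cv2.resize(g[130:205,130:230],(400,300),interpolation=2)[:,:,::-1]
v[300:,:400]=cv2.resize(s[270:345,240:340],(400,300),interpolation=2)[:,:,::-1]
cv2.imwrite("pics/m2.png",v)
E
```

```text
clock: 0.85
eef_pos: [0.6186, 0.1417, 0.1451]
ee_rot: [-0.0, 0.707, 0.707, -0.001]
wrist_force: [0.8, 0.9, 0.6]
width: 1.0
grasp_force: 0.0
0.0188
[0.6186 0.1417 0.1451] [-0.0003  0.7071  0.7071 -0.0007] [ 0.136   0.2943  1.2483 -0.0003  1.6005  0.1361]
[403.5276 385.3221] 0.7872239947319031 -0.10820198059082031 d 0.40179139375686646
[462.641  327.6667] 0.8455709218978882 -0.018940331414341927 d 0.09379063546657562
[ 80.3172 327.5215] 0.3924189805984497 -0.019103826954960823 d 0.09437796473503113
[187.308 250.16 ] 0.5231710076332092 0.07659486681222916 d 0.08077018707990646
[270.9514 198.7569] 0.6195459365844727 0.14153240621089935 d 0.05668528005480766
```

View pics/m2.png

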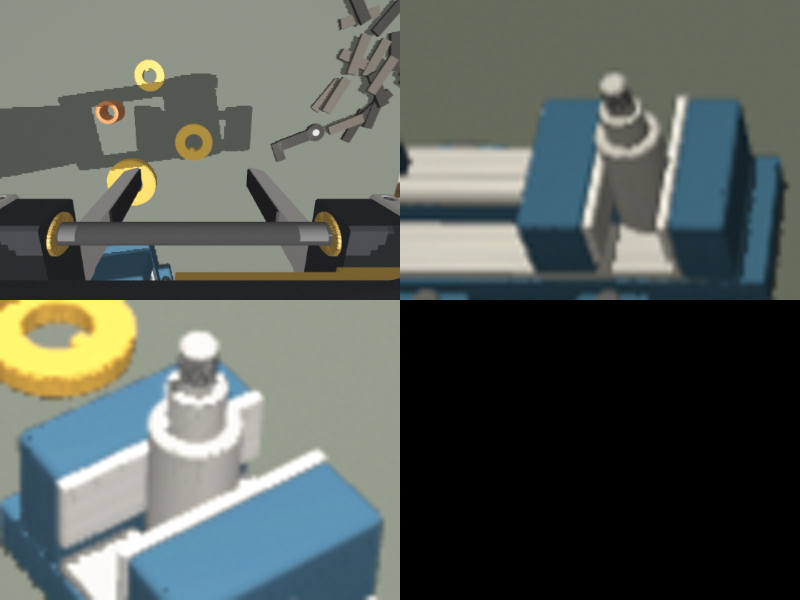

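Wrist view: the middle washer is at (271,199), 56.7 mm across, centred between the fingers. The pawl and bushing are clear of them. The nose top is at scene (183,151) and side (290,281), and the side view shows a dark notch at the step's left (−x) limb. Measuring the tab angle and shaft axis before descending.

```bash
python3 - <<'E'
from h import *
o=arm.get_obs();f=cv2.imread("pics/w1.png")[:,:,::-1].copy();c=cam("wrist",o)
m,_=yellow(f);C=np.array([.6195,.1415])
cs,h=cv2.findContours(m,cv2.RETR_CCOMP,cv2.CHAIN_APPROX_NONE)
for k,hh in zip(cs,h[0]):
    if hh[3]>=0 and len(k)>30 and abs(k[:,0].mean(0)-[271,199]).max()<12:
        X=ray(c,k[:,0],.010)[:,:2]-C;d=np.linalg.norm(X,axis=1);i=np.argsort(d)[:4]
        print("tab",d[i]*1e3,np.degrees(np.arctan2(X[i,1],X[i,0])),"bore c",cv2.minEnclosingCircle(X.astype(np.float32)))
a=ray(cam("scene"),(183.2,150.8),.147);b=ray(cam("side"),(290,281.3),.147);print("nose",a,b)
E
python3 -m jog '[[0,0.001,0.04,0],[0,0.001,0.08,0],[0,0.001,0.115,0],[0,0.001,0.132,0],[0,0.001,0.1405,0],[0,0.001,0.1405,0],[0,0.001,0.1405,0]]' 0
```

```text
tab [8.6604 8.7275 8.729  8.9301] [ -90.1157  -82.967   -97.2629 -104.1931] bore c ((0.002132272347807884, -0.0003095912979915738), 0.01439709309488535)
nose [[ 0.5075 -0.0966  0.147 ]] [[ 0.5062 -0.0985  0.147 ]]
clock: 1.7
eef_pos: [0.6215, 0.1419, 0.0073]
ee_rot: [0.001, 0.707, 0.707, 0.002]
wrist_force: [1.0, 0.4, 0.6]
width: 1.003
grasp_force: 0.0
```

```bash
python3 -m jog '[[0,-0.001,0.004,0],[0,-0.001,0.004,0],[0,-0.001,0.004,0]]' 0; python3 -m jog '[[0,0,0,0],[0,0,0,0],[0,0,0,0],[0,0,0,0],[0,0,0,0],[0,0,0,0],[0,0,0,0],[0,0,0,0]]' 0.8
```

```text
clock: 2.0
eef_pos: [0.6194, 0.1421, 0.0017]
ee_rot: [0.0, 0.707, 0.707, 0.0]
wrist_force: [-0.0, -0.5, -0.0]
width: 1.003
grasp_force: 0.0
clock: 2.8
eef_pos: [0.6188, 0.142, 0.001]
ee_rot: [-0.0, 0.707, 0.707, -0.0]
wrist_force: [-1.6, 0.2, 1.1]
width: 0.588
grasp_force: 30.0
```

Gripped: width 55 mm, grip force 30 N. Lifting and moving to a spot beside the shaft, where the wrist camera can look straight down on the keyway.

```bash
python3 -m jog '[[0,0,-0.02,0],[0,0,-0.05,0],[0,0,-0.09,0],[0,0,-0.13,0],[0,0,-0.17,0],[-0.02,-0.007,-0.199,0],[-0.05,-0.018,-0.199,0],[-0.09,-0.032,-0.199,0],[-0.13,-0.046,-0.199,0],[-0.17,-0.06,-0.199,0],[-0.21,-0.074,-0.199,0],[-0.25,-0.09,-0.199,0],[-0.29,-0.104,-0.199,0],[-0.322,-0.112,-0.19,0],[-0.322,-0.112,-0.16,0],[-0.322,-0.112,-0.14,0],[-0.322,-0.112,-0.14,0],[-0.322,-0.112,-0.14,0],[-0.322,-0.112,-0.14,0]]'; python3 - <<'E'
from h import *
o=arm.get_obs();f=grab_frame("wrist");cv2.imwrite("pics/w2.png",f[:,:,::-1]);c=cam("wrist",o)
for z in(.105,.125,.147): print(proj(c,[.507,-.0975,z]))
print(o["eef_pos"],o["joint_pos"],o["wrist_force"],o["width"])
p=proj(c,[.507,-.0975,.125])[0].astype(int)
v=np.zeros((600,800,3),np.uint8);v[:300,:400]=cv2.resize(f,(400,300))[:,:,::-1]
x,y=max(p[0]-50,0),max(p[1]-50,0);print(x,y)
v[:400,400:]=cv2.resize(f[y:y+100,x:x+100],(400,400),interpolation=2)[:,:,::-1]
x,y=221,200;v[300:,:400]=cv2.resize(f[y:y+75,x:x+100],(400,300),interpolation=2)[:,:,::-1]
cv2.imwrite("pics/m3.png",v)
E
```

```text
clock: 4.7
eef_pos: [0.508, -0.1802, 0.1426]
ee_rot: [0.001, 0.707, 0.707, 0.0]
wrist_force: [0.8, 0.7, -1.6]
width: 0.587
grasp_force: 30.0
[[267.5134 114.0867]]
[[267.2026 112.7263]]
[[266.7775 110.8659]]
[ 0.508  -0.1802  0.1426] [-0.4461  0.0813  1.5018  0.      1.5555 -0.4466] [ 0.8172  0.6546 -1.5921] 0.5874018708063432
217 62
```

View pics/m3.png

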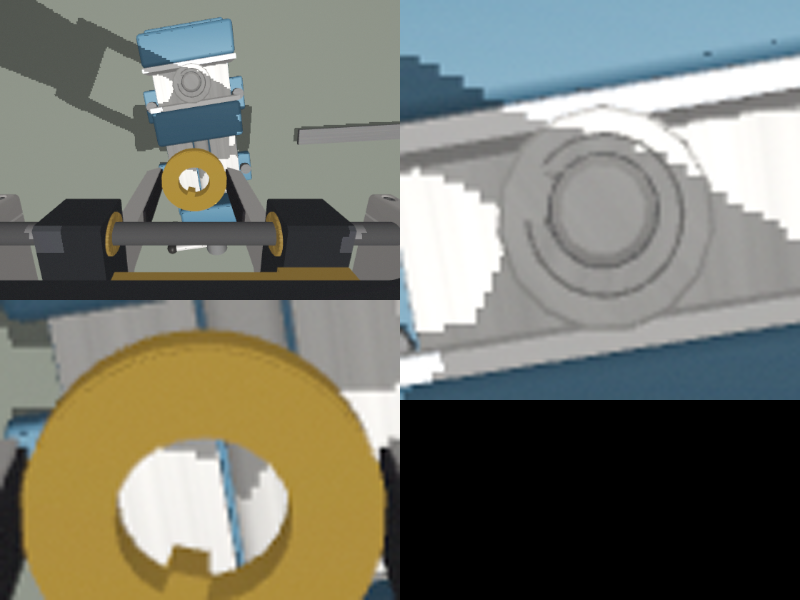

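The wrist view shows the shaft with its keyway gap facing left and slightly up, between crop (541,165) and (526,218), about 162° in world. The washer is held with its tab near −y. Next I'll compute the shaft axis, the in-hand washer centre and the tab angle.

```bash
python3 - <<'E'
from h import *
o=arm.get_obs();c=cam("wrist",o)
P=lambda l:[(217+(x-400)/4,62+y/4) for x,y in l]
S=lambda l:[(221+x/4,200+(y-300)/4) for x,y in l]
print("step c",ray(c,P([(603.5,214.5)]),.125),"nose c",ray(c,P([(605,210)]),.147),"shoulder c",ray(c,P([(606,217)]),.105))
k=ray(c,P([(541,165),(526,218)]),.125)[:,:2]-ray(c,P([(603.5,214.5)]),.125)[:,:2];print("key",np.degrees(np.arctan2(k[:,1],k[:,0])),np.linalg.norm(k,axis=1))
z=o["eef_pos"][2]+.009
b=ray(c,S([(117,500),(292,497),(205,438),(135,465),(275,465)]),z)[:,:2]
from scipy.optimize import least_squares
C=least_squares(lambda p:np.linalg.norm(b-p,axis=1)-.0135,b.mean(0)).x
C2=least_squares(lambda p:np.linalg.norm(b-p[:2],axis=1)-p[2],[*b.mean(0),.0135]).x
t=ray(c,S([(173,545),(212,550)]),z)[:,:2]-C
print("washer",C,C2,"tip",t*1e3,np.degrees(np.arctan2(*t.mean(0)[::-1])),np.degrees(np.arctan2(*(t[1]-t[0])[::-1])))
print(o["eef_pos"])
E
```

```text
step c [[ 0.5075 -0.0992  0.125 ]] nose c [[ 0.5079 -0.0994  0.147 ]] shoulder c [[ 0.5078 -0.0989  0.105 ]]
key [ 142.8437 -177.4445] [0.0121 0.0121]
washer [ 0.5102 -0.1814] [ 0.5102 -0.182   0.014 ] tip [[-4.8757 -4.2709]
 [ 1.1041 -5.1045]] -111.91422331099618 -7.936255738984925
[ 0.5081 -0.1802  0.1428]
```

Tab at about −98°, keyway at about 162.5°, so the turn needed is about +99.5° (clockwise). The grip centres the washer in x, so the shaft lies near (0.506, −0.0985). I'll hover above the nose, turned, and look through the bore.

```bash
python3 -m jog '[[0,0,-0.015,0],[0,0,-0.024,8],[0.02,0,-0.024,16],[0.04,0,-0.024,24],[0.06,-0.002,-0.024,32],[0.082,-0.002,-0.024,40],[0.082,-0.002,-0.024,48],[0.082,-0.002,-0.024,56],[0.082,-0.002,-0.024,64],[0.082,-0.002,-0.024,72],[0.082,-0.002,-0.024,80],[0.082,-0.002,-0.024,88],[0.082,-0.002,-0.024,96],[0.082,-0.002,-0.024,99.5],[0.082,-0.002,-0.024,99.5],[0.082,-0.002,-0.024,99.5],[0.082,-0.002,-0.024,99.5]]'; python3 - <<'E'
from h import *
o=arm.get_obs();f=grab_frame("wrist");cv2.imwrite("pics/w3.png",f[:,:,::-1])
print(o["eef_pos"],o["joint_pos"],o["ee_rot"])
x,y=211,180;v=cv2.resize(f[y:y+90,x:x+120],(800,600),interpolation=2)[:,:,::-1]
cv2.imwrite("pics/m4.png",v)
E
```

```text
clock: 6.45
eef_pos: [0.5053, -0.098, 0.1659]
ee_rot: [0.0, 0.997, -0.082, 0.001]
wrist_force: [-0.4, -0.4, -1.6]
width: 0.587
grasp_force: 30.0
[ 0.5053 -0.098   0.1659] [-0.3018  0.0188  1.5207  0.      1.6007  1.4337] [ 0.0001  0.9966 -0.0823  0.0007]
```

View pics/m4.png

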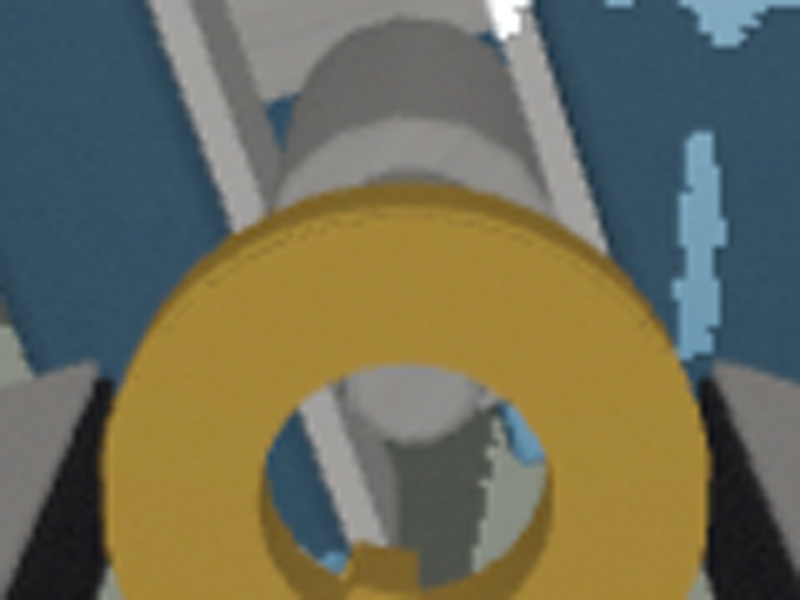

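The view shows the nose disc, centre about (408,385) in the crop, in the upper part of the bore. The bore's left, right and top edges are at (263,490), (550,490) and (407,365). The tab's tip face is at about (385,545) for its lower edge.

```bash
python3 - <<'E'
from h import *
from scipy.optimize import least_squares
o=arm.get_obs();c=cam("wrist",o)
Q=lambda l:[(211+x*.15,180+y*.15) for x,y in l]
def fit(b,r): return least_squares(lambda p:np.linalg.norm(b-p,axis=1)-r,b.mean(0)).x
z=o["eef_pos"][2]+.009
b=ray(c,Q([(263,490),(550,490),(407,365),(300,407),(505,405),(275,440),(540,440)]),z)[:,:2]
n=ray(c,Q([(408,443),(365,425),(455,425),(343,395),(475,395)]),.147)[:,:2]
B=fit(b,.0135);N=fit(n,.0075)
e=ray(c,Q([(262,205),(555,205),(408,183)]),z)[:,:2]
print("bore",B,np.linalg.norm(b-B,axis=1)*1e3,"nose",N,np.linalg.norm(n-N,axis=1)*1e3)
q=o["ee_rot"];W=Ro.from_quat([*q[1:],q[0]]).as_matrix()
d=np.r_[N-B,0];print("world",d,"tool",W.T@d)
t=ray(c,Q([(357,543),(418,551)]),z-.010)[:,:2]-B;m=t.mean(0);g=t[1]-t[0];print("tab",t*1e3,np.degrees(np.arctan2(m[1],m[0])),np.degrees(np.arctan2(g[1],g[0])), "toolx ang",np.degrees(np.arctan2(W[1,0],W[0,0])), "TCP-bore",o["eef_pos"][:2]-B)
E
```

```text
bore [ 0.5053 -0.0986] [13.1712 13.2186 13.6085 13.5661 13.2353 13.5176 13.7182] nose [ 0.5078 -0.0994] [7.7456 7.3742 7.4705 7.3357 7.2761]
world [ 0.0025 -0.0008  0.    ] tool [0.0026 0.0003 0.    ]
tab [[-7.5083  6.0898]
 [-9.3133  0.364 ]] 159.01030750282698 -107.49695201099804 toolx ang -9.451634521457462 TCP-bore [-0.0001  0.0006]
```

Tab ≈161°, keyway ≈162.5°. Shift 2.5 mm along tool x, then lower over the nose to just above the step.

```bash
python3 -m jog '[[0.0025,0.0003,0,0.5],[0.0025,0.0003,0.008,1],[0.0025,0.0003,0.016,1],[0.0025,0.0003,0.02,1],[0.0025,0.0003,0.024,1],[0.0025,0.0003,0.024,1]]'; python3 -m jog '[[0,0,0.004,0],[0,0,0.008,0],[0,0,0.011,0],[0,0,0.011,0],[0,0,0.011,0]]'
```

```text
clock: 7.1
eef_pos: [0.5069, -0.0985, 0.1399]
ee_rot: [-0.0, 0.996, -0.091, -0.001]
wrist_force: [0.3, -0.3, -2.3]
width: 0.588
grasp_force: 30.0
clock: 7.6
eef_pos: [0.5074, -0.0987, 0.1299]
ee_rot: [-0.0, 0.996, -0.092, -0.0]
wrist_force: [-0.1, 0.1, -1.6]
width: 0.588
grasp_force: 30.0
```

```bash
python3 -m jog '[[0,0,0.001,0],[0,0,0.002,0],[0,0,0.003,0],[0,0,0.0035,0],[0,0,0.0035,0]]'; python3 -m jog '[[0,0,0.0005,0],[0,0,0.001,0],[0,0,0.001,0]]';python3 -m jog '[[0,0,0.0005,0],[0,0,0.001,0],[0,0,0.001,0]]'
```

```text
clock: 8.1
eef_pos: [0.5074, -0.0987, 0.1264]
ee_rot: [-0.0, 0.996, -0.092, -0.0]
wrist_force: [0.7, -0.5, -2.3]
width: 0.587
grasp_force: 30.0
clock: 8.4
eef_pos: [0.5075, -0.0988, 0.1257]
ee_rot: [0.0, 0.996, -0.092, 0.0]
wrist_force: [-0.6, -0.6, -0.8]
width: 0.59
grasp_force: 30.0
clock: 8.7
eef_pos: [0.5077, -0.0989, 0.1251]
ee_rot: [0.0, 0.996, -0.092, 0.0]
wrist_force: [-0.4, -0.4, 2.9]
width: 0.588
grasp_force: 30.0
```

Light contact of about 4.5 N at step height. Feeling for the keyway with a small twist sweep.

```bash
python3 -m jog '[[0,0,0.0004,1],[0,0,0.0004,2],[0,0,0.0004,3],[0,0,0.0004,4],[0,0,0.0004,4]]'; python3 -m jog '[[0,0,0,-2],[0,0,0,-4],[0,0,0,-6],[0,0,0,-8],[0,0,0,-8]]'
```

```text
clock: 9.2
eef_pos: [0.5066, -0.0993, 0.1235]
ee_rot: [0.001, 0.992, -0.127, -0.001]
wrist_force: [-3.3, -2.8, -0.5]
width: 0.59
grasp_force: 30.0
clock: 9.7
eef_pos: [0.5073, -0.0982, 0.1235]
ee_rot: [-0.001, 0.998, -0.057, -0.0]
wrist_force: [-1.4, -0.8, -1.4]
width: 0.587
grasp_force: 30.0
```

```bash
python3 - <<'E'
from h import *
o=arm.get_obs();f=grab_frame("wrist");cv2.imwrite("pics/w4.png",f[:,:,::-1]);print(o["eef_pos"],o["wrist_force"],o["moment"])
x,y=211,190;v=cv2.resize(f[y:y+90,x:x+120],(800,600),interpolation=2)[:,:,::-1]
cv2.imwrite("pics/m5.png",v)
E
```

```text
[ 0.5073 -0.0982  0.1235] [-1.3541 -0.8008 -1.3839] [-0.1023  0.336   0.0408]
```

View pics/m5.png

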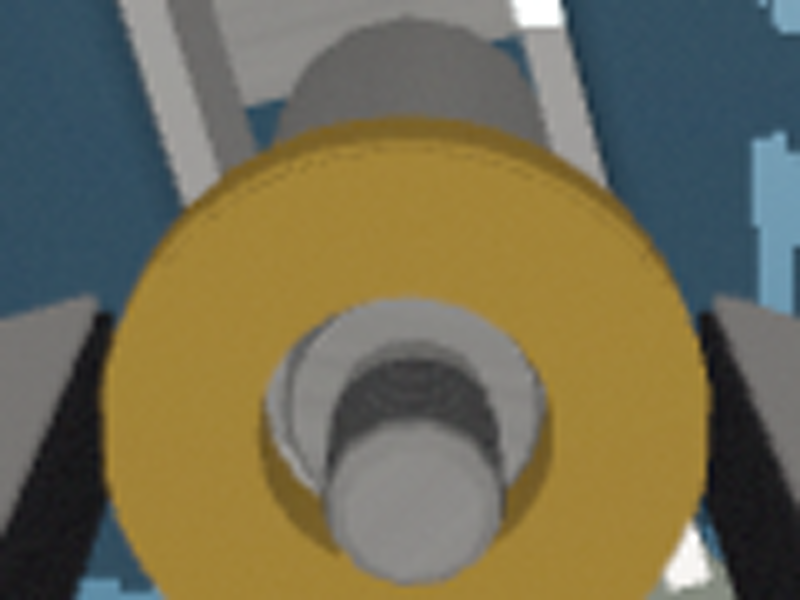

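The washer has dropped below the step (TCP 0.1235) and is free again (force back to weight), so the tab is entering the keyway. The step appears about 0.9 mm right of the bore centre. I'll nudge that way and lower in small steps.

```bash
python3 -m jog '[[0,0.0004,0,0.5],[0,0.0007,0,1],[0,0.0007,0.0007,1],[0,0.0007,0.0014,1],[0,0.0007,0.002,1],[0,0.0007,0.002,1]]'; python3 -m jog '[[0,0,0.0005,0],[0,0,0.001,0],[0,0,0.0015,0],[0,0,0.0015,0]]'
```

```text
clock: 10.35
eef_pos: [0.507, -0.0992, 0.1219]
ee_rot: [-0.0, 0.998, -0.065, -0.0]
wrist_force: [-2.5, 1.9, -1.3]
width: 0.587
grasp_force: 30.0
clock: 10.75
eef_pos: [0.507, -0.0994, 0.1204]
ee_rot: [-0.0, 0.998, -0.065, -0.0]
wrist_force: [-3.7, 1.3, 0.2]
width: 0.587
grasp_force: 30.0
```

```bash
python3 -m jog '[[-0.0004,-0.0001,0.001,0],[-0.0005,-0.0001,0.002,0],[-0.0005,-0.0001,0.003,0],[-0.0005,-0.0001,0.004,0],[-0.0005,-0.0001,0.004,0]]'; python3 -m jog '[[0,0,0.001,0],[0,0,0.002,0],[0,0,0.003,0],[0,0,0.004,0],[0,0,0.004,0]]'
```

```text
clock: 11.25
eef_pos: [0.507, -0.0993, 0.1164]
ee_rot: [0.0, 0.998, -0.065, 0.0]
wrist_force: [-2.8, 1.2, -0.4]
width: 0.589
grasp_force: 30.0
clock: 11.75
eef_pos: [0.507, -0.0993, 0.1124]
ee_rot: [0.0, 0.998, -0.065, 0.0]
wrist_force: [-2.3, 0.5, -0.7]
width: 0.591
grasp_force: 30.0
```

```bash
python3 -m jog '[[0,0,0.001,0],[0,0,0.002,0],[0,0,0.003,0],[0,0,0.004,0],[0,0,0.0045,0],[0,0,0.0045,0]]'; python3 -m jog '[[0,0,0.0005,0],[0,0,0.001,0],[0,0,0.001,0]]'; python3 -m jog '[[0,0,0.0005,0],[0,0,0.0008,0],[0,0,0.0008,0]]'
```

```text
clock: 12.35
eef_pos: [0.5069, -0.0993, 0.108]
ee_rot: [0.0, 0.998, -0.065, 0.0]
wrist_force: [-2.4, 1.1, -0.4]
width: 0.589
grasp_force: 30.0
clock: 12.65
eef_pos: [0.5069, -0.0993, 0.1071]
ee_rot: [0.0, 0.998, -0.065, 0.0]
wrist_force: [-1.4, 0.3, -0.4]
width: 0.591
grasp_force: 30.0
clock: 12.95
eef_pos: [0.5069, -0.0993, 0.1063]
ee_rot: [0.0, 0.998, -0.065, 0.0]
wrist_force: [-0.7, 1.0, -0.9]
width: 0.59
grasp_force: 30.0
```

```bash
python3 -m jog '[[0,0,0.0005,0],[0,0,0.0008,0],[0,0,0.0008,0]]'; python3 -m jog '[[0,0,0.0005,0],[0,0,0.0005,0]]'
```

```text
clock: 13.25
eef_pos: [0.507, -0.0993, 0.1059]
ee_rot: [0.0, 0.998, -0.065, 0.0]
wrist_force: [-3.2, 1.4, 1.1]
width: 0.589
grasp_force: 30.0
clock: 13.45
eef_pos: [0.5069, -0.0993, 0.1058]
ee_rot: [0.0, 0.998, -0.065, 0.0]
wrist_force: [-4.8, 0.6, 5.8]
width: 0.588
grasp_force: 30.0
```

Seated on the shoulder (TCP 0.106, force rising by 6 N). Easing off, opening and checking before retreating straight up.

```bash
python3 -m jog '[[0,0,-0.0006,0],[0,0,-0.0006,0]]'; python3 -m jog '[[0,0,0,0],[0,0,0,0],[0,0,0,0],[0,0,0,0],[0,0,0,0],[0,0,0,0],[0,0,0,0],[0,0,0,0]]' 0; python3 -m jog '[[0,0,-0.005,0],[0,0,-0.015,0],[0,0,-0.03,0],[0,0,-0.06,0],[0,0,-0.09,0],[0,0,-0.11,0],[0,0,-0.11,0],[0,0,-0.11,0]]'; python3 - <<'E'
from h import *
o=arm.get_obs();f=grab_frame("wrist");g=grab_frame("scene");s=grab_frame("side");c=cam("wrist",o)
m,cs=yellow(f,800)
for k in cs:
    X=ray(c,k,.115)[:,:2];(a,b),r=cv2.minEnclosingCircle(X.astype(np.float32));print(k.mean(0),a,b,2*r)
p=proj(c,[.507,-.099,.115])[0].astype(int);x,y=p-[60,45]
v=np.zeros((600,800,3),np.uint8);v[:300,:400]=cv2.resize(f[y:y+90,x:x+120],(400,300),interpolation=2)[:,:,::-1]
v[:300,400:]=cv2.resize(g[130:205,130:230],(400,300),interpolation=2)[:,:,::-1]
v[300:,:400]=cv2.resize(s[250:325,240:340],(400,300),interpolation=2)[:,:,::-1]
v[300:,400:]=cv2.resize(g,(400,300))[:,:,::-1]
cv2.imwrite("pics/m6.png",v)
E
```

```text
clock: 13.65
eef_pos: [0.507, -0.0993, 0.1059]
ee_rot: [0.0, 0.998, -0.065, 0.0]
wrist_force: [-4.1, 1.1, 4.4]
width: 0.588
grasp_force: 30.0
clock: 14.45
eef_pos: [0.5069, -0.0993, 0.1056]
ee_rot: [0.0, 0.998, -0.065, 0.0]
wrist_force: [0.3, 0.6, 0.2]
width: 1.0
grasp_force: 0.0
clock: 15.25
eef_pos: [0.507, -0.0993, 0.216]
ee_rot: [0.0, 0.998, -0.065, 0.001]
wrist_force: [0.6, -0.5, 0.4]
width: 1.002
grasp_force: 0.0
[403.2848 385.3155] 0.27733927965164185 -0.21972833573818207 0.3584436774253845
[461.9955 330.0814] 0.34923306107521057 -0.28262853622436523 0.08342225104570389
[ 80.8361 326.8525] 0.4015130400657654 0.1189470961689949 0.08313730359077454
[271.375  207.3063] 0.5082220435142517 -0.09953687340021133 0.056620705872774124
[136.8623 193.4671] 0.5379855036735535 0.025158043950796127 0.05851483717560768
```

View pics/m6.png

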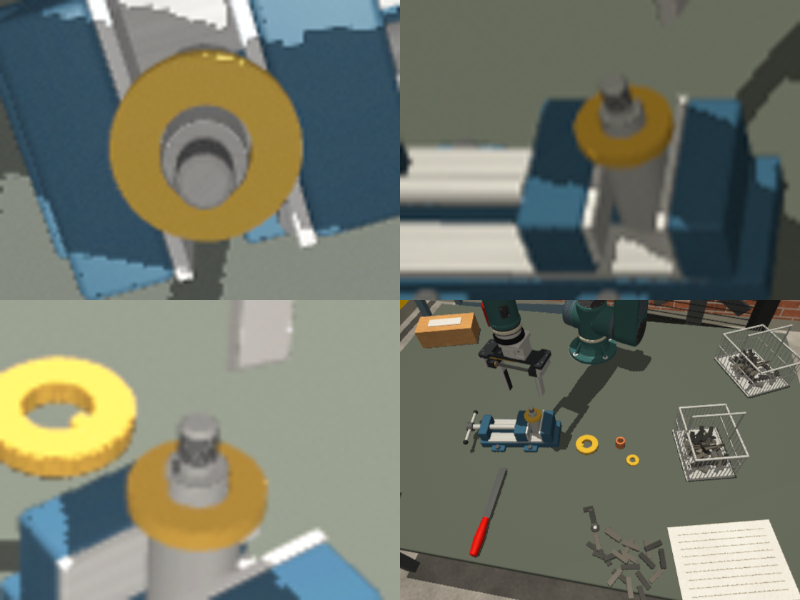

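The pictures show the washer flat on the shoulder around the seat, at wrist (271,207). It measures 56.6 mm across at the home height, the step stands proud above it, and the bystanders are undisturbed. Handing in.

```bash
python3 -c "
from workcell import arm
print(arm.sign_off())"
```

```text
the job is handed in; nothing more can be done
None
```

The middle-sized keyed washer is home on the shaft's shoulder with its tab in the keyway, released and with the gripper clear; I handed the job in at about 15 s, and no verdict was returned.

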